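# Press the end cap of a spotlight head to its set depth

## Robot

A 6-joint arm with a two-finger parallel gripper is mounted at the origin on the work surface. World frame = base frame: x ahead of the robot, y to its left, z up, the work surface at z = 0. Lengths are in m, angles in rad, forces in N, time in s.
With the tool pointing down it reaches from about 0.325 to 0.85 m from the base axis. Payload 15.5 kg.
Tool frame: the origin (TCP) lies at the very end of the fingers, on their centre line; the grasp point (between the pads) lies 19 mm behind it; z points along the fingers, x is the direction in which the jaws open and shut, and the axes are right-handed (so a half turn about z gives the same grasp; the last joint's range is limited). The gripper opens to 91 mm and grips with 3 to 60 N. Pads are 32 mm wide; open, the fingers measure 118 mm over their backs; the gripper's body (76 mm by 178 mm) begins 60 mm behind the grasp point.
Start: joints at [1.04, 0.494, 1.345, -0, 1.302, -0.096], TCP at [0.264, 0.567, 0.214] pointing down, gripper open.
Joint ranges: [-2.91, 2.91], [-0.82, 2.16], [0.22, 2.67], [-1.22, 4.37], [0.12, 2.79], [-3.08, 3.08]. Speed limits (rad/s): [1.89, 1.89, 2.57, 3.01, 3.01, 3.01].

## Interface

Orientations are given as a unit quaternion [x, y, z, w].
In Python, from workcell import ctrl gives the robot as it stands.
- The arm moves only by the shell command python3 -m jog 'ROWS' [OPENING] [FORCE]. ROWS is JSON, a list of rows, each a list of 2 entries, a list of its own where there are three numbers: the shift along the tool's x, y, z in cm, then the turn, a rotation vector about the tool's x, y, z in rad. A call has 1 to 8 rows; each row is the pose to reach, as a shift and turn from the pose commanded when the call began, along the tool's axes at that moment; what a row does not reach only later rows make up. A row lasts 1/10 s, in which the tool goes at most 50 mm and 8.59 degrees, less where a joint would pass 70% of its speed; a pose out of reach is approached as far as the arm can. A call with a gripper value outside its range is refused whole. OPENING is the gripper's target within -1 to 1 (fully open at 1, half-way at 0, shut at -1), set as the call begins (- or left out, the last holds). The fingers move at their own pace and stop on an object; FORCE is the grip in N (left out, the last holds). Time passes only in rows, so rows that repeat a pose let the fingers close. It gives the time, the measured TCP pose, the force and the opening at its end, in the units of the state.
- ctrl.sense(): the state, without advancing time (a new reading comes with each control period).
- ctrl.capture(name): name is "scene" or "side" or "wrist"; returns a dict with "image" (480x640x3 uint8, red, green, blue), "z_map" (480x640 float32, m along the optical axis (not along the pixel's ray), 0 where there is no reading), "fx", "fy", "cx", "cy" (pixels), "dist" ([k1, k2, p1, p2, k3] as OpenCV has them; the pictures are not rectified), "R" (3x3) and "t" (3): a world point X has camera coordinates R X + t; the wrist camera has in their place "tool_from_camera" (4x4, takes a point from camera to tool coordinates, whose origin is the TCP and whose axes are the tool frame's). Camera axes: x right, y down, z forward; pixel columns grow to the right and rows downward; lengths in m; the calibration is good to about 2 mm. A picture is of the moment at which its call begins: read the wrist's pose just before it.
- ctrl.sign_off(): hands the job in, once; it reports no verdict.
The state is a dict: "time": time; "q": joint angles; "qvel": joint speeds; "joint_efforts": joint torques, N m; "tcp_pos": TCP position; "tcp_rot": TCP orientation; "force": force on the tool from outside, world axes, zero at the start; "moment": the same for the moment, N m; "gripper_width": opening from 0.0 (shut) to 1.0 (fully open).
Only numpy, scipy, OpenCV 4.12 (cv2) and the standard library are available. Lean on these libraries where they do the work, as an engineer would, in place of code of your own. Each camera call takes 0.05 s, during which the arm holds its last target. There are 200 camera calls.

## Task

Take the spotlight head whose end cap stands out of its mouth, stand it cap up in the round nest of the hand press and slide the nest in under the plunger until it stops. Then push the plunger knob down until its collar sits on the stop nut, which drives the cap in to the set depth; feel for the stop and do not lean on the knob once it is there, then let the plunger rise all the way. Leave the lamp in the press, with the nest still in, and do not disturb the bare tube, the screw tray or the pliers.

Things in the scene. Friction and masses are not known exactly. Their poses are not given: they have to be found in the camera images.
- press: Small enamelled C-frame hand press, fixed to the bench. Origin on the bench under the plunger's axis; its -x is the open loading side, facing the robot, +x the column, z up. Base plate 110 wide (y), 15 high, from x = -220 to +90. Column 58 wide from x = +44 to +90, 180 high. Head over the nest: x -26 to +88, 54 wide, 142 to 180 above the bench. Rails beside the shuttle at y = +-42, tops 23 up.
- shuttle (a joint): Sliding shuttle that carries the nest along the press's x axis: 0 = home under the plunger against its hard stop, grows as it is drawn out towards the robot, 0.120 at the front stop (m). Starts drawn out 0.10 to 0.12. Stays where it is left; about 2 N of friction.
- nest (a point): Centre of the nest's floor, on the shuttle, 25 above the bench, axes as the press. The nest is an aluminium ring 14 high round it, bore 53.6 diameter, flared to about 58 at the mouth; outer diameter 62 to 67.
- shuttle_post (a point): Centre of the top of the shuttle's black upright handle post: 18 diameter, 38 high (its top 63 above the bench, its foot on the shuttle plate 25 above the bench), 85 in front (-x of the press) of the nest centre.
- plunger (a joint): Travel of the sprung plunger, 0 = fully up, grows as it is pushed down (m). Its spring pushes up with 2 N at the top, 4 to 7 N at the stop; once its foot meets the cap (after 12 to 16 mm) the cap's grip adds 7 N. The stop, where its steel collar meets the stop nut on top of the head, is a sudden hard end after anything from 22 to 42 mm, as the nut is set this time: it must be felt.
- knob_top (a point): Centre of the flat top of the plunger's black palm knob, 49 diameter, 284 above the bench when up; nothing on the press stands higher. Keep the push on it under 30 N. Collar (34 diameter): its underside is 38 below the knob's top. Stop nut: knurled, 37 diameter, round the rod below the collar, with a 3 thick rubber face that gives 1 mm at 15 N. The plunger's foot: 32 diameter, 158 below knob_top.
- lamp: Spotlight head: white plastic tube 50 diameter, 80 high, black ring round its foot, grey fins round its upper half, standing on the bench; 0.12 to 0.2 kg. Origin at the centre of its underside, z up through the mouth. Its white plug cap (41 diameter, 14 thick) stands 5 to 9 proud of the rim; it is tight, slides in only under about 7 N and stays where pushed. It must end below the rim.
- lamp_rim (a point): Centre of the lamp tube's mouth, level with the rim, 80 above the lamp's origin.
- cap_top (a point): Centre of the top of the end cap, moves with it. At the set depth it lies 120 below the rubber face of the stop nut (118.5 below the middle of that 3 thick face).
- bare_tube: Bystander: a tube of the same size as the lamp, but open with no cap. Origin at the centre of its underside.
- screw_tray: Bystander: blue plastic tray of screws, 140 x 100, 42 high. Origin at the centre of its underside.
- pliers: Bystander: pliers with black handles, about 180 long, 15 high, lying flat. Origin near the joint, on the bench.
There are look-alikes about, which are no part of the job. Leave any turquoise or yellow look-alike of the lamp alone.

How it is judged:
By the outcome, as a careful person would: the job done as asked, in the order asked, and still so for the second after the job is handed in, with the robot touching nothing.
It also fails if it takes over 64 s, if anything falls off the work surface, if the arm or the gripper's body presses on something with over 40 N, if the wrist force passes 120 N, or if a joint passes its speed limit or range.

## Working session

There is one attempt and no reset: what is moved stays moved. The work goes in short steps, Python scripts to look and compute and a shell command to move; the robot and the scene stay as the last step left them, time stands still between calls to the robot, and variables do not carry over. Pictures are saved under pics/ and viewed, about 8 in all and at most 12, crops included, and the job is handed in when it is done.

```bash
mkdir -p pics; ls; cat > h.py <<'E'
import numpy as np,cv2,pickle
from workcell import ctrl
from scipy.spatial.transform import Rotation as Rn
def snap(n,tag):
    s=ctrl.sense(); c=ctrl.capture(n)
    if n=="wrist":
        T=np.eye(4);T[:3,:3]=Rn.from_quat(s["tcp_rot"]).as_matrix();T[:3,3]=s["tcp_pos"]
        M=np.linalg.inv(T@np.array(c["tool_from_camera"]));c["R"],c["t"]=M[:3,:3],M[:3,3]
    cv2.imwrite(f"pics/{tag}.png",c["image"][:,:,::-1]); pickle.dump(c,open(f"pics/{tag}.pkl","wb")); return c
def load(tag): return pickle.load(open(f"pics/{tag}.pkl","rb"))
def ray(c,u,v):
    K=np.array([[c["fx"],0,c["cx"]],[0,c["fy"],c["cy"]],[0,0,1.]])
    p=cv2.undistortPoints(np.array([[[u,v]]],float),K,np.array(c["dist"],float))[0,0]
    R=np.array(c["R"]);t=np.array(c["t"]); return -R.T@t, R.T@np.array([p[0],p[1],1.])
def onz(c,u,v,z):
    o,d=ray(c,u,v); return o+d*(z-o[2])/d[2]
def dep(c,u,v):
    o,d=ray(c,u,v); return o+d*c["z_map"][int(v),int(u)]
def cloud(c):
    h,w=c["z_map"].shape;K=np.array([[c["fx"],0,c["cx"]],[0,c["fy"],c["cy"]],[0,0,1.]])
    g=np.stack(np.meshgrid(np.arange(w),np.arange(h)),-1).reshape(-1,1,2).astype(float)
    p=cv2.undistortPoints(g,K,np.array(c["dist"],float))[:,0]
    z=c["z_map"].reshape(-1,1);X=np.hstack([p*z,z])
    P=(X-np.array(c["t"]))@np.array(c["R"]);P[z[:,0]==0]=np.nan;return P.reshape(h,w,3)
def need(target,s=None):
    s=s or ctrl.sense();R=Rn.from_quat(s["tcp_rot"]);return R.inv().apply(np.array(target)-s["tcp_pos"])*100
E
python3 - <<'E'
from h import *
a=snap("scene","sc0");b=snap("side","si0");s=ctrl.sense()
print(s["tcp_pos"],s["tcp_rot"],s["gripper_width"],s["force"])
print(Rn.from_quat(s["tcp_rot"]).as_matrix().round(3))
for c in(a,b):print(-np.array(c["R"]).T@np.array(c["t"]))
cv2.imwrite("pics/both.png",cv2.resize(np.hstack([a["image"],b["image"]])[:,:,::-1],(800,300)))
E
```

```text
pics
[0.2636593  0.56626963 0.21337447] [ 8.43247256e-01  5.37525561e-01 -5.14894966e-04  2.68793586e-04] 1.0016807133694374 [-0.3627737   0.25139744  0.62025727]
[[ 0.422  0.907 -0.001]
 [ 0.907 -0.422 -0.001]
 [-0.001 -0.    -1.   ]]
[ 1.23084739 -0.76471947  0.87560438]
[-0.1593893  -0.65301755  0.74694507]
```

View pics/sc0.png

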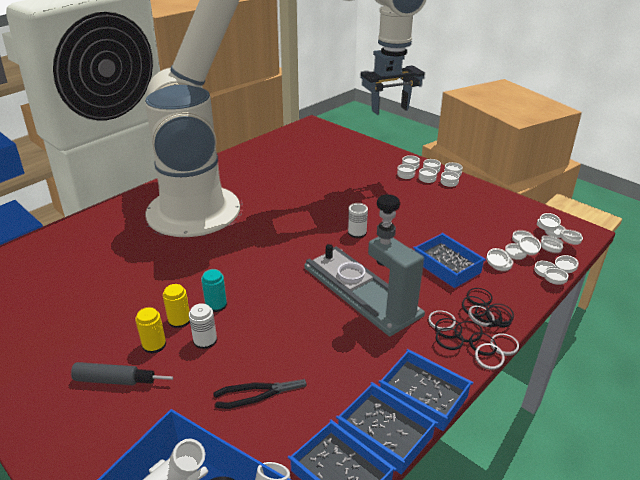

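View pics/si0.png

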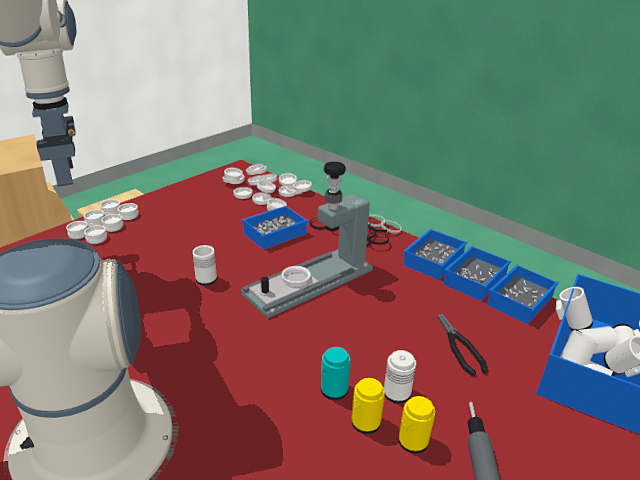

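The scene view shows the capped white lamp at (203,325) beside one turquoise and two yellow look-alikes, with the bare tube at (358,220) and the press at about (370,280). In the side view the lamp is at (400,375) and the bare tube at (205,264). Next I measure them.

```bash
python3 - <<'E'
from h import *
def circ(P):
    A=np.c_[P[:,:2],np.ones(len(P))];s=np.linalg.lstsq(A,-(P[:,:2]**2).sum(1),rcond=None)[0];c=-s[:2]/2;return c,np.sqrt(c@c-s[2])
D={}
for n in("sc0","si0"):
    c=load(n);P=cloud(c);hsv=cv2.cvtColor(c["image"],cv2.COLOR_RGB2HSV);H,S,V=[hsv[...,i].astype(int) for i in range(3)]
    W=(S<60)&(V>110);Z=P[...,2]
    print(n,"bench z",np.nanmedian(Z[(H>170)|(H<5)]))
    for nm,m,box in(("lamp",W,{"sc0":(180,225,295,350),"si0":(380,420,345,410)}[n]),("tube",W,{"sc0":(340,375,200,240),"si0":(190,220,240,290)}[n]),
      ("yel/teal",(S>150)&(H>15)&(H<100),(130,440,260,455)),("nest",W,{"sc0":(333,368,258,288),"si0":(278,312,262,290)}[n]),("knob",V<60,{"sc0":(370,405,190,215),"si0":(318,350,158,182)}[n]),
      ("post",V<60,{"sc0":(320,338,240,262),"si0":(258,272,275,296)}[n])):
        b=np.zeros_like(W);b[box[2]:box[3],box[0]:box[1]]=1;mm=m&b.astype(bool)&(Z>0.02)
        k,lab=cv2.connectedComponents(mm.astype(np.uint8))
        for i in range(1,k):
            q=P[lab==i]
            if len(q)<40:continue
            zt=np.percentile(q[:,2],98);t=q[q[:,2]>zt-.004];sd=q[(q[:,2]>.025)&(q[:,2]<.07)]
            print(nm,len(q),"ztop %.3f"%zt,"top mean",t.mean(0).round(4), "sidefit",*(np.round(x,4) for x in (circ(sd) if len(sd)>30 else ("",))) if len(sd)>30 else "")
    # base plate / press grey : points z 0.17-0.185 (head top)
    m=(Z>.172)&(Z<.186)&(P[...,0]>.4)&(np.abs(P[...,1])<.5)
    q=P[m][:,:2].astype(np.float32);print("head",len(q),cv2.minAreaRect(q))
    m=(Z>.010)&(Z<.03)&(S<90)&(P[...,0]>.3)&(P[...,0]<.9)
    b=np.zeros_like(W);x=(290,440,240,345) if n=="sc0" else (235,380,240,325);b[x[2]:x[3],x[0]:x[1]]=1
    q=P[m&b][:,:2].astype(np.float32);print("base",len(q),cv2.minAreaRect(q))
    c2=c["image"]
a,b=load("sc0")["image"],load("si0")["image"]
g=lambda im,u,v:cv2.resize(im[v-45:v+45,u-50:u+50],(400,360),interpolation=2)[:300]
cv2.imwrite("pics/crop1.png",np.vstack([np.hstack([g(a,203,325),g(b,400,375)]),np.hstack([g(a,360,235),g(b,225,260)])])[:,:,::-1])
E
```

```text
sc0 bench z -0.0012104979197947667
lamp 713 ztop 0.090 top mean [ 0.4545 -0.2997  0.0878] sidefit [ 0.4531 -0.2996] 0.0241
tube 408 ztop 0.079 top mean [0.4229 0.2363 0.0776] sidefit [0.4238 0.237 ] 0.0233
yel/teal 671 ztop 0.090 top mean [ 0.3799 -0.2136  0.0887] sidefit [ 0.3798 -0.2122] 0.0218
yel/teal 773 ztop 0.090 top mean [ 0.3608 -0.3013  0.0884] sidefit [ 0.3607 -0.3016] 0.0236
yel/teal 836 ztop 0.090 top mean [ 0.385  -0.3849  0.0877] sidefit [ 0.3848 -0.3841] 0.0236
nest 741 ztop 0.039 top mean [0.5506 0.0639 0.0371] sidefit [0.5443 0.0633] 0.0324
knob 334 ztop 0.284 top mean [0.6535 0.0467 0.2822] sidefit
post 84 ztop 0.063 top mean [0.4697 0.0745 0.0612] sidefit [0.4696 0.0734] 0.0061
head 841 ((0.6856772303581238, 0.04287310689687729), (0.05957214534282684, 0.11714065819978714), 81.8133544921875)
base 3287 ((0.5922713279724121, 0.08402040600776672), (0.32934507727622986, 0.3669312298297882), 33.665977478027344)
si0 bench z 0.0005917045590298218
lamp 1099 ztop 0.091 top mean [ 0.4495 -0.3002  0.0891] sidefit [ 0.4506 -0.2987] 0.024
tube 644 ztop 0.082 top mean [0.4182 0.2363 0.0803] sidefit [0.4206 0.238 ] 0.0232
yel/teal 1104 ztop 0.091 top mean [ 0.3752 -0.2111  0.0893] sidefit [ 0.3764 -0.2102] 0.024
yel/teal 1254 ztop 0.091 top mean [ 0.358  -0.3006  0.0895] sidefit [ 0.3581 -0.3007] 0.0235
yel/teal 1357 ztop 0.091 top mean [ 0.3817 -0.3842  0.0895] sidefit [ 0.3827 -0.3836] 0.0242
nest 698 ztop 0.040 top mean [0.5497 0.0651 0.0379] sidefit [0.5426 0.0643] 0.0308
knob 264 ztop 0.286 top mean [0.6488 0.0472 0.2835] sidefit
post 106 ztop 0.066 top mean [0.463  0.0743 0.0641] sidefit [0.4633 0.0749] 0.0059
head 991 ((1.5695209503173828, 0.25481879711151123), (0.6516066193580627, 1.848848819732666), 84.67061614990234)
base 3304 ((0.6222755312919617, 0.051323771476745605), (0.1153477355837822, 0.3870526850223541), 82.39788055419922)
```

View pics/crop1.png

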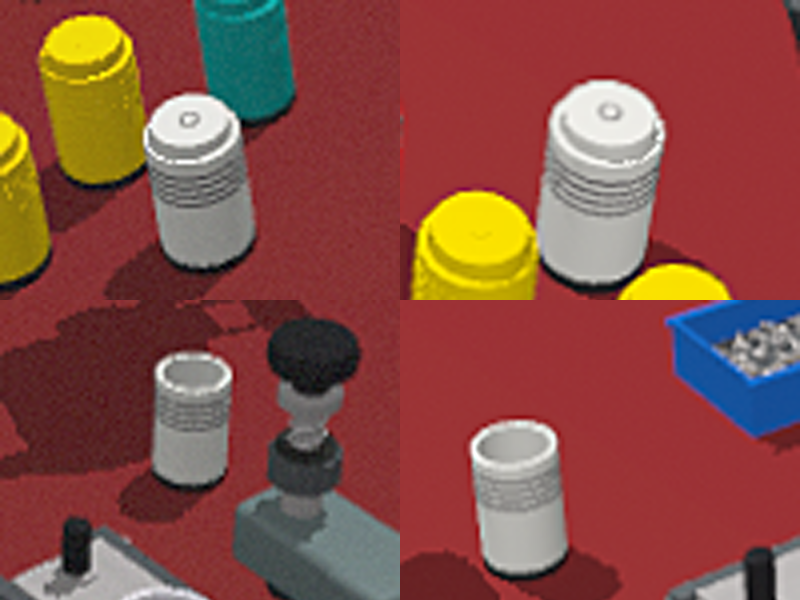

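The crops confirm it: the lamp with the proud cap is the white one next to the yellow ones, and the other white tube is open. Lamp at (0.452,-0.299), nest (0.550,0.064), knob (0.651,0.047), press yaw about -8.3°.

```bash
python3 -m jog '[[[-70.5,53.6,0],[0,0,-0.29]],[[-70.5,53.6,0],[0,0,-0.29]],[[-70.5,53.6,0],[0,0,-0.29]],[[-70.5,53.6,0],[0,0,-0.29]],[[-70.5,53.6,0],[0,0,-0.29]],[[-70.5,53.6,0],[0,0,-0.29]],[[-70.5,53.6,0],[0,0,-0.29]],[[-70.5,53.6,0],[0,0,-0.29]]]' 1
python3 - <<'E'
from h import *
c=snap("wrist","w0");print(np.array(c["tool_from_camera"]).round(3));s=ctrl.sense();print(s["q"],s["time"]);print(need([.452,-.299,.20]))
E
```

```text
time: 0.9
tcp_pos: [0.3487, 0.1739, 0.2139]
tcp_rot: [0.757, 0.654, 0.0, 0.0]
force: [0.6, 0.2, -0.1]
gripper_width: 0.999
[[ 1.     0.     0.    -0.001]
 [-0.     0.96   0.279 -0.08 ]
 [-0.    -0.279  0.96  -0.17 ]
 [ 0.     0.     0.     1.   ]]
[ 0.29493405  0.15944691  1.88199368 -0.00267407  1.10098738 -1.12550039] 0.95
[-44.6346431   17.02565946   1.49443136]
```

```bash
python3 -m jog '[[[-44.6,17.0,0],[0,0,0]],[[-44.6,17.0,0],[0,0,0]],[[-44.6,17.0,0],[0,0,0]],[[-44.6,17.0,0],[0,0,0]],[[-44.6,17.0,0],[0,0,0]],[[-44.6,17.0,0],[0,0,0]],[[-44.6,17.0,0],[0,0,0]],[[-44.6,17.0,0],[0,0,0]]]'
python3 -m jog '[[[-3.5,1.5,1],[0,0,0]],[[-3.5,1.5,1],[0,0,0]],[[-3.5,1.5,1],[0,0,0]],[[-3.5,1.5,1],[0,0,0]]]'
python3 - <<'E'
from h import *
c=snap("wrist","w1");s=ctrl.sense();print(s["tcp_pos"],need([.452,-.299,.031]))
hsv=cv2.cvtColor(c["image"],cv2.COLOR_RGB2HSV);P=cloud(c)
m=(hsv[...,1]<60)&(hsv[...,2]>110)&(P[...,2]>.05)&(P[...,2]<.1)&(np.hypot(P[...,0]-.452,P[...,1]+.299)<.05)
q=P[m];zt=np.percentile(q[:,2],95);t=q[q[:,2]>zt-.004];print(len(q),zt,t.mean(0), t.min(0),t.max(0))
t=q[(q[:,2]<.082)];print(t.min(0),t.max(0))
E
```

```text
time: 1.75
tcp_pos: [0.4354, -0.2168, 0.2138]
tcp_rot: [0.757, 0.654, 0.0, -0.0]
force: [0.9, 1.0, -0.3]
gripper_width: 1.003
time: 2.15
tcp_pos: [0.4449, -0.2505, 0.2039]
tcp_rot: [0.757, 0.654, -0.0, -0.0]
force: [-0.4, -0.3, 0.2]
gripper_width: 1.003
[ 0.44502085 -0.25030894  0.20404301] [-4.72316629  1.39938235 17.30224103]
3953 0.08866974477769421 [ 0.45009672 -0.29869231  0.08769235] [ 0.43050299 -0.31896885  0.08468908] [ 0.47090191 -0.27891172  0.09014093]
[ 0.42553523 -0.32404202  0.05009838] [ 0.47550302 -0.27402315  0.0819803 ]
```

```bash
python3 -m jog '[[[-4.75,1.25,0],[0,0,0]],[[-4.75,1.25,2],[0,0,0]],[[-4.75,1.25,7],[0,0,0]],[[-4.75,1.25,12],[0,0,0]],[[-4.75,1.25,15],[0,0,0]],[[-4.75,1.25,16.5],[0,0,0]],[[-4.75,1.25,17.3],[0,0,0]],[[-4.75,1.25,17.3],[0,0,0]]]'
python3 -m jog '[[[0,0,0],[0,0,0]],[[0,0,0],[0,0,0]],[[0,0,0],[0,0,0]],[[0,0,0],[0,0,0]],[[0,0,0],[0,0,0]],[[0,0,0],[0,0,0]],[[0,0,0],[0,0,0]],[[0,0,0],[0,0,0]]]' -0.3 20
```

```text
time: 3.0
tcp_pos: [0.4507, -0.2995, 0.0307]
tcp_rot: [0.756, 0.654, -0.0, -0.0]
force: [-0.3, -0.2, 0.2]
gripper_width: 0.998
time: 3.8
tcp_pos: [0.4508, -0.3003, 0.0311]
tcp_rot: [0.757, 0.654, 0.0, 0.0]
force: [-0.5, 1.9, 6.1]
gripper_width: 0.552
```

```bash
python3 -m jog '[[[0,0,-3],[0,0,0]],[[0,0,-7],[0,0,0]],[[0,0,-12],[0,0,0]],[[4,1,-15],[0,0,0]],[[9,2.3,-15],[0,0,0]],[[14,3.5,-15],[0,0,0]],[[18,4.6,-15],[0,0,0]],[[22,5.7,-15],[0,0,0]]]'
python3 -m jog '[[[3,0.6,0],[0,0,0]],[[3,0.6,0],[0,0,0]],[[3,0.6,0],[0,0,0]]]'
python3 - <<'E'
from h import *
c=snap("wrist","w2");s=ctrl.sense();print(s["tcp_pos"],s["force"],s["gripper_width"],need([.550,.0645,.180]))
E
```

```text
time: 4.6
tcp_pos: [0.5394, -0.0888, 0.1809]
tcp_rot: [0.757, 0.654, -0.0, -0.0]
force: [-0.6, -1.1, -1.9]
gripper_width: 0.551
time: 4.9
tcp_pos: [0.5492, -0.0617, 0.1806]
tcp_rot: [0.756, 0.654, -0.0, -0.0]
force: [0.5, -1.3, -1.8]
gripper_width: 0.55
[ 0.54904491 -0.06236167  0.18067545] [ 0.15549254 -0.2531472  -1.45581726] 0.5494139476104102 [12.56618339 -1.74335472  0.06531276]
```

View pics/w2.png

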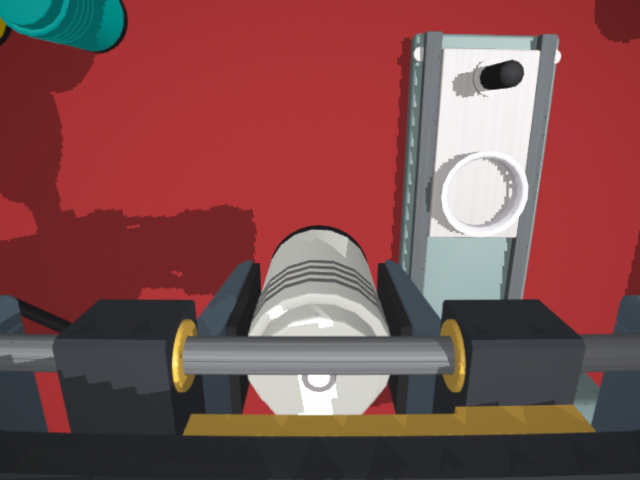

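The wrist view shows the lamp held upright, the empty nest ring at (484,193) and the post at (510,73).

```bash
python3 - <<'E'
from h import *
c=load("w2");P=cloud(c);hsv=cv2.cvtColor(c["image"],cv2.COLOR_RGB2HSV)
near=np.hypot(P[...,0]-.55,P[...,1]-.0645)<.045
q=P[near&(P[...,2]>.036)&(P[...,2]<.043)];print(len(q),np.median(q[:,2]))
(x,y),r=cv2.minEnclosingCircle(q[:,:2].astype(np.float32));print("enc",x,y,r)
A=np.c_[q[:,:2],np.ones(len(q))];s=np.linalg.lstsq(A,-(q[:,:2]**2).sum(1),rcond=None)[0];cc=-s[:2]/2;print("fit",cc,np.sqrt(cc@cc-s[2]))
q=P[(np.hypot(P[...,0]-.468,P[...,1]-.0745)<.02)&(P[...,2]>.058)];print("post",q.mean(0),len(q), q.min(0),q.max(0))
print(need([*cc,.18]))
E
```

```text
1627 0.03826402603475264
enc 0.549043595790863 0.06451984494924545 0.03362371399998665
fit [0.54840004 0.06392037] 0.03042812152564889
post [0.46454892 0.07563152 0.06218937] 617 [0.45566715 0.06771171 0.05822949] [0.47306679 0.08521793 0.06514993]
[12.4856523  -1.8932658   0.06542381]
```

```bash
python3 -m jog '[[[4,-0.6,0],[0,0,0]],[[8,-1.2,0],[0,0,0]],[[11.5,-1.7,0],[0,0,0]],[[12.53,-1.83,0],[0,0,0]],[[12.53,-1.83,4],[0,0,0]],[[12.53,-1.83,8],[0,0,0]],[[12.53,-1.83,10],[0,0,0]],[[12.53,-1.83,10.2],[0,0,0]]]'
python3 - <<'E'
from h import *
s=ctrl.sense();print(s["tcp_pos"],s["force"],need([.549,.0643,.0558]))
E
```

```text
time: 5.75
tcp_pos: [0.5478, 0.0632, 0.0766]
tcp_rot: [0.757, 0.653, -0.002, -0.001]
force: [-0.4, 0.5, -0.6]
gripper_width: 0.555
[0.54784988 0.06315023 0.07658992] [-0.3834888   0.54597458 -0.56232491] [0.13255455 0.1061193  2.07841868]
```

```bash
python3 -m jog '[[[0.05,0.05,0],[0,0,0]],[[0.05,0.05,0.3],[0,0,0]],[[0.05,0.05,0.6],[0,0,0]],[[0.05,0.05,0.9],[0,0,0]],[[0.05,0.05,1.2],[0,0,0]],[[0.05,0.05,1.4],[0,0,0]],[[0.05,0.05,1.4],[0,0,0]]]'
python3 - <<'E'
from h import *
s=ctrl.sense();print(s["tcp_pos"],s["force"],s["moment"],need([.549,.0643,.0558]))
E
```

```text
time: 6.45
tcp_pos: [0.5499, 0.065, 0.0647]
tcp_rot: [0.757, 0.654, -0.0, -0.0]
force: [0.1, -0.9, -0.8]
gripper_width: 0.549
[0.5499008  0.06500173 0.06467047] [ 0.14044197 -0.90100624 -0.78065224] [ 1.75191456e-03 -1.51082275e-03 -9.11138209e-05] [-0.082433   -0.07859286  0.88708465]
```

```bash
python3 -m jog '[[[-0.04,-0.04,0.2],[0,0,0]],[[-0.06,-0.06,0.4],[0,0,0]],[[-0.06,-0.06,0.6],[0,0,0]],[[-0.06,-0.06,0.75],[0,0,0]],[[-0.06,-0.06,0.85],[0,0,0]],[[-0.06,-0.06,0.85],[0,0,0]]]'
```

```text
time: 7.05
tcp_pos: [0.5493, 0.0645, 0.0563]
tcp_rot: [0.757, 0.654, -0.0, -0.0]
force: [-0.3, -0.1, -1.5]
gripper_width: 0.548
```

```bash
python3 -m jog '[[[0,0,0.05],[0,0,0]],[[0,0,0.1],[0,0,0]],[[0,0,0.1],[0,0,0]]]'; python3 -m jog '[[[0,0,0],[0,0,0]],[[0,0,0],[0,0,0]],[[0,0,0],[0,0,0]],[[0,0,0],[0,0,0]],[[0,0,0],[0,0,0]]]' 1 
```

```text
time: 7.35
tcp_pos: [0.5499, 0.0644, 0.0561]
tcp_rot: [0.757, 0.654, 0.0, 0.0]
force: [-1.1, -1.2, 9.6]
gripper_width: 0.558
time: 7.85
tcp_pos: [0.5494, 0.0645, 0.0554]
tcp_rot: [0.757, 0.654, -0.0, -0.0]
force: [0.3, -0.4, -0.6]
gripper_width: 0.953
```

```bash
python3 -m jog '[[[0,0,-2],[0,0,0]],[[0,0,-6],[0,0,0]],[[0,0,-11],[0,0,0]],[[0,-3,-12],[0,0,0]],[[-0.1,-7,-12],[0,0,0]],[[-0.1,-8.5,-12],[0,0,0]],[[-0.1,-8.5,-12],[0,0,0]]]' -0.2
python3 - <<'E'
from h import *
c=snap("wrist","w3");a=snap("side","si3");s=ctrl.sense();print(s["tcp_pos"],s["gripper_width"])
P=cloud(c)
m=(np.hypot(P[...,0]-.549,P[...,1]-.0645)<.045)
q=P[m&(P[...,2]>.1)];zt=np.percentile(q[:,2],95);t=q[q[:,2]>zt-.004];print("cap",zt,t.mean(0),t.min(0),t.max(0))
q=P[(np.hypot(P[...,0]-.466,P[...,1]-.0745)<.03)&(P[...,2]>.055)&(P[...,2]<.07)];p=q.mean(0);print("post",p,len(q), q.min(0),q.max(0));print(need([p[0],p[1],.034]))
cv2.imwrite("pics/v3.png",np.hstack([cv2.resize(c["image"],(400,300)),cv2.resize(a["image"][150:330,190:430],(400,300))])[:,:,::-1])
E
```

```text
time: 8.55
tcp_pos: [0.463, 0.0761, 0.1756]
tcp_rot: [0.757, 0.654, -0.0, -0.0]
force: [-0.5, -0.2, 1.0]
gripper_width: 0.418
[0.46584857 0.07583816 0.17567823] 0.4007759166353985
cap 0.11364577884060789 [0.55521434 0.06304651 0.11269373] [0.54235266 0.04392769 0.11001778] [0.57030177 0.08400712 0.11452339]
post [0.46374467 0.07719133 0.06188307] 511 [0.45586423 0.06844371 0.05504673] [0.47389556 0.08570132 0.06459987]
[ 0.10132611 -0.24215918 14.16759917]
```

View pics/v3.png

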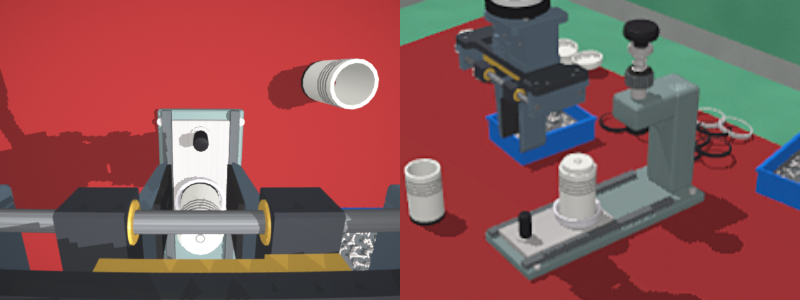

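```bash
python3 -m jog '[[[0.08,-0.12,4],[0,0,0]],[[0.08,-0.12,9],[0,0,0]],[[0.08,-0.12,12],[0,0,0]],[[0.08,-0.12,13.5],[0,0,0]],[[0.08,-0.12,14],[0,0,0]],[[0.08,-0.12,14],[0,0,0]]]'
python3 -m jog '[[[0,0,0],[0,0,0]],[[0,0,0],[0,0,0]],[[0,0,0],[0,0,0]],[[0,0,0],[0,0,0]],[[0,0,0],[0,0,0]]]' -1 8
```

```text
time: 9.25
tcp_pos: [0.4647, 0.0767, 0.0349]
tcp_rot: [0.757, 0.654, -0.0, -0.0]
force: [0.3, 0.3, -0.6]
gripper_width: 0.399
time: 9.75
tcp_pos: [0.4649, 0.0775, 0.0362]
tcp_rot: [0.757, 0.654, 0.001, 0.0]
force: [0.8, 9.9, 3.0]
gripper_width: 0.198
```

```bash
python3 -m jog '[[[0.1,0.2,0],[0,0,0]],[[0.1,0.8,0],[0,0,0]],[[0.1,1.8,0],[0,0,0]],[[0.1,2.8,0],[0,0,0]],[[0.1,3.8,0],[0,0,0]],[[0.1,4.6,0],[0,0,0]],[[0.1,5.0,0],[0,0,0]],[[0.1,5.0,0],[0,0,0]]]'
```

```text
time: 10.55
tcp_pos: [0.5148, 0.0701, 0.0361]
tcp_rot: [0.757, 0.654, 0.001, 0.001]
force: [1.6, -4.8, 5.6]
gripper_width: 0.191
```

```bash
python3 -m jog '[[[-0.05,0.3,-0.05],[0,0,0]],[[-0.05,1.0,-0.05],[0,0,0]],[[-0.05,1.8,-0.05],[0,0,0]],[[-0.05,2.6,-0.05],[0,0,0]],[[-0.05,3.4,-0.05],[0,0,0]],[[-0.05,4.0,-0.05],[0,0,0]],[[-0.05,4.3,-0.05],[0,0,0]],[[-0.05,4.3,-0.05],[0,0,0]]]'
```

```text
time: 11.35
tcp_pos: [0.5577, 0.0637, 0.0362]
tcp_rot: [0.757, 0.654, 0.001, 0.001]
force: [3.6, 2.5, 3.0]
gripper_width: 0.197
```

```bash
python3 -m jog '[[[0,0.15,0],[0,0,0]],[[0,0.3,0],[0,0,0]],[[0,0.45,0],[0,0,0]],[[0,0.6,0],[0,0,0]],[[0,0.6,0],[0,0,0]]]'; python3 -m jog '[[[0,0.1,0],[0,0,0]],[[0,0.2,0],[0,0,0]],[[0,0.3,0],[0,0,0]],[[0,0.3,0],[0,0,0]]]'
```

```text
time: 11.85
tcp_pos: [0.5627, 0.0629, 0.0362]
tcp_rot: [0.757, 0.654, 0.0, 0.0]
force: [-0.0, 1.8, 7.0]
gripper_width: 0.194
time: 12.25
tcp_pos: [0.5656, 0.0625, 0.0362]
tcp_rot: [0.757, 0.654, 0.0, 0.0]
force: [-1.0, 2.9, 6.1]
gripper_width: 0.197
```

```bash
for i in 1 2; do python3 -m jog '[[[0,0.1,0],[0,0,0]],[[0,0.2,0],[0,0,0]],[[0,0.2,0],[0,0,0]]]' | sed -n '2p;4p'; done
```

```text
tcp_pos: [0.5669, 0.0623, 0.0361]
force: [-4.0, 2.5, 8.3]
tcp_pos: [0.5677, 0.0621, 0.0357]
force: [-7.7, 4.2, 7.7]
```

```bash
python3 -m jog '[[[0,0.1,0],[0,0,0]],[[0,0.2,0],[0,0,0]],[[0,0.2,0],[0,0,0]]]' | sed -n '2p;4p'; python3 -m jog '[[[0,0.1,0],[0,0,0]],[[0,0.2,0],[0,0,0]],[[0,0.2,0],[0,0,0]]]' | sed -n '2p;4p'
```

```text
tcp_pos: [0.569, 0.0619, 0.0354]
force: [-9.3, 5.6, 5.1]
tcp_pos: [0.5706, 0.0617, 0.0352]
force: [-10.0, 5.8, 2.9]
```

```bash
python3 -m jog '[[[0,-0.3,0],[0,0,0]],[[0,-0.3,0],[0,0,0]],[[0,-0.3,0],[0,0,0]],[[0,-0.3,0],[0,0,0]]]' -0.2
python3 -m jog '[[[0,0,-1.5],[0,0,0]],[[0,0,-4],[0,0,0]],[[0,-2,-8],[0,0,0]],[[0,-6,-13],[0,0,0]],[[0,-8,-18],[0,0,0]],[[0,-8,-23],[0,0,0]],[[0,-8,-26],[0,0,0]],[[0,-8,-26],[0,0,0]]]'
python3 - <<'E'
from h import *
s=ctrl.sense();print(s["tcp_pos"]);c=snap("wrist","w4");b=snap("side","si4");a=snap("scene","sc4")
for n,c in(("w",c),("sc",a),("si",b)):
    P=cloud(c);V=c["image"].max(2)
    q=P[(np.hypot(P[...,0]-.651,P[...,1]-.047)<.04)&(P[...,2]>.276)&(P[...,2]<.292)&(V<110)]
    if len(q)>20:
        (x,y),r=cv2.minEnclosingCircle(q[:,:2].astype(np.float32));print(n,"knob",q.mean(0),len(q),x,y,r)
    q=P[(np.hypot(P[...,0]-.565,P[...,1]-.0625)<.03)&(P[...,2]>.055)&(P[...,2]<.07)&(V<90)]
    if len(q):print(n,"post",q.mean(0),len(q))
    q=P[(np.hypot(P[...,0]-.651,P[...,1]-.047)<.035)&(P[...,2]>.109)&(P[...,2]<.118)]
    if len(q):print(n,"cap",q.mean(0),len(q),q.min(0),q.max(0))
g=lambda im,u,v,w,h:cv2.resize(im[v-h:v+h,u-w:u+w],(400,400),interpolation=2)
cv2.imwrite("pics/v4.png",np.hstack([g(a["image"],375,255,75,75),g(b["image"],320,235,75,75)])[:,:,::-1])
E
```

```text
time: 13.85
tcp_pos: [0.5703, 0.0616, 0.036]
tcp_rot: [0.757, 0.654, 0.0, 0.0]
force: [-0.2, -0.2, 0.3]
gripper_width: 0.395
time: 14.65
tcp_pos: [0.4932, 0.0735, 0.302]
tcp_rot: [0.757, 0.654, 0.004, 0.003]
force: [0.8, 0.1, -1.6]
gripper_width: 0.401
[0.4932118  0.07346084 0.30204651]
w post [0.56456415 0.06208728 0.0615817 ] 214
sc knob [0.65566263 0.04451215 0.28136198] 259 0.6551922559738159 0.04689817130565643 0.025017710402607918
sc post [0.57122004 0.05851222 0.05999818] 40
sc cap [0.65511324 0.03937319 0.11150939] 101 [0.63270548 0.02617677 0.10905646] [0.67394821 0.05386028 0.11492011]
si knob [0.64590474 0.04469715 0.28208771] 204 0.6513137817382812 0.047494277358055115 0.025714989751577377
si post [0.56388841 0.05938808 0.06046506] 40
si cap [0.64748244 0.04533121 0.11236871] 117 [0.63069142 0.02864475 0.10904701] [0.66968691 0.06890862 0.11646449]
```

View pics/v4.png

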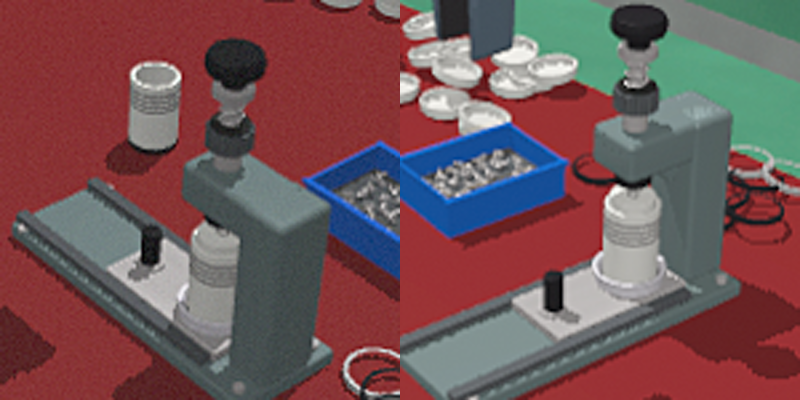

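```bash
python3 -m jog '[[[-0.2,5,-0.6],[0,0,0]],[[-0.3,10,-0.6],[0,0,0]],[[-0.3,14,-0.6],[0,0,0]],[[-0.3,16,-0.6],[0,0,0]],[[-0.3,16,-0.6],[0,0,0]],[[-0.3,16,-0.6],[0,0,0]]]' -1
python3 - <<'E'
from h import *
c=load("si4");o,d=ray(c,333,191.5);k=((np.array([.652,.0472])-o[:2])@d[:2])/(d[:2]@d[:2]);print("nut top z~",(o+k*d)[2])
s=ctrl.sense();print(s["tcp_pos"],s["force"],s["gripper_width"],need([.652,.0472,.286]))
E
```

```text
time: 15.4
tcp_pos: [0.6481, 0.0471, 0.2999]
tcp_rot: [0.757, 0.654, -0.001, -0.001]
force: [-0.0, 0.6, -0.6]
gripper_width: 0.005
nut top z~ 0.2202211794062401
[0.64810851 0.04707753 0.29989973] [-0.04039374  0.57922098 -0.61839984] 0.005241580079830639 [0.06931433 0.38775295 1.38868826]
```

```bash
python3 -m jog '[[[0.05,0.38,0],[0,0,0]],[[0.05,0.38,0.5],[0,0,0]],[[0.05,0.38,1.0],[0,0,0]],[[0.05,0.38,1.3],[0,0,0]],[[0.05,0.38,1.4],[0,0,0]],[[0.05,0.38,1.4],[0,0,0]]]'; python3 -m jog '[[[0,0,0.1],[0,0,0]],[[0,0,0.2],[0,0,0]],[[0,0,0.3],[0,0,0]],[[0,0,0.4],[0,0,0]],[[0,0,0.5],[0,0,0]],[[0,0,0.6],[0,0,0]],[[0,0,0.6],[0,0,0]]]'
```

```text
time: 16.0
tcp_pos: [0.6524, 0.0471, 0.2878]
tcp_rot: [0.757, 0.654, -0.0, -0.0]
force: [-0.1, -0.1, -0.3]
gripper_width: 0.004
time: 16.7
tcp_pos: [0.6526, 0.0471, 0.2819]
tcp_rot: [0.757, 0.654, 0.0, 0.0]
force: [-0.4, -0.1, 2.3]
gripper_width: 0.006
```

Contact with the knob at about z = 0.283 (2 N spring). I'll go on to about 13 mm of travel.

```bash
python3 -m jog '[[[0,0,0.2],[0,0,0]],[[0,0,0.4],[0,0,0]],[[0,0,0.6],[0,0,0]],[[0,0,0.8],[0,0,0]],[[0,0,0.95],[0,0,0]],[[0,0,1.0],[0,0,0]],[[0,0,1.0],[0,0,0]]]'|sed -n '2p;4p'; python3 -m jog '[[[0,0,0.1],[0,0,0]],[[0,0,0.2],[0,0,0]],[[0,0,0.3],[0,0,0]],[[0,0,0.4],[0,0,0]],[[0,0,0.5],[0,0,0]],[[0,0,0.5],[0,0,0]]]'|sed -n '2p;4p'
```

```text
tcp_pos: [0.6526, 0.0471, 0.2719]
force: [-0.5, -0.6, 4.5]
tcp_pos: [0.6526, 0.0471, 0.2675]
force: [-1.9, -0.1, 8.2]
```

```bash
for i in 1 2 3; do python3 -m jog '[[[0,0,0.06],[0,0,0]],[[0,0,0.12],[0,0,0]],[[0,0,0.12],[0,0,0]]]'|sed -n '2p;4p'; done
```

```text
tcp_pos: [0.6526, 0.0471, 0.2664]
force: [-1.7, 0.2, 9.8]
tcp_pos: [0.6526, 0.0471, 0.2652]
force: [-2.1, 0.2, 9.1]
tcp_pos: [0.6527, 0.0471, 0.264]
force: [-3.2, 0.1, 10.8]
```

```bash
for i in 1 2; do python3 -m jog '[[[0,0,0.05],[0,0,0]],[[0,0,0.1],[0,0,0]],[[0,0,0.1],[0,0,0]]]'|sed -n '2p;4p'; done
```

```text
tcp_pos: [0.6526, 0.0471, 0.263]
force: [-3.4, -0.5, 10.8]
tcp_pos: [0.6526, 0.0471, 0.262]
force: [-2.8, -0.0, 10.3]
```

```bash
python3 -m jog '[[[0,0,0.05],[0,0,0]],[[0,0,0.1],[0,0,0]],[[0,0,0.1],[0,0,0]]]'|sed -n '2p;4p'
```

```text
tcp_pos: [0.6526, 0.0471, 0.261]
force: [-3.1, 0.0, 10.2]
```

```bash
python3 -m jog '[[[0,0,0.05],[0,0,0]],[[0,0,0.1],[0,0,0]],[[0,0,0.1],[0,0,0]]]'|sed -n '2p;4p'
```

```text
tcp_pos: [0.6526, 0.0471, 0.26]
force: [-2.6, 0.5, 10.8]
```

```bash
python3 -m jog '[[[0,0,0.05],[0,0,0]],[[0,0,0.1],[0,0,0]],[[0,0,0.1],[0,0,0]]]'|sed -n '2p;4p'
```

```text
tcp_pos: [0.6527, 0.0471, 0.2591]
force: [-2.2, 1.1, 9.5]
```

```bash
python3 -m jog '[[[0,0,0.05],[0,0,0]],[[0,0,0.05],[0,0,0]]]'|sed -n '2p;4p'
```

```text
tcp_pos: [0.6526, 0.0471, 0.2586]
force: [-2.9, -0.2, 12.0]
```

```bash
python3 -m jog '[[[0,0,0.05],[0,0,0]],[[0,0,0.05],[0,0,0]]]'|sed -n '2p;4p'
```

```text
tcp_pos: [0.6527, 0.0471, 0.2582]
force: [-3.7, -0.6, 12.8]
```

```bash
python3 -m jog '[[[0,0,0.05],[0,0,0]],[[0,0,0.05],[0,0,0]]]'|sed -n '2p;4p'
```

```text
tcp_pos: [0.6527, 0.0471, 0.258]
force: [-4.4, -0.0, 15.3]
```

```bash
python3 -m jog '[[[0,0,0.05],[0,0,0]],[[0,0,0.05],[0,0,0]]]'|sed -n '2p;4p'
```

```text
tcp_pos: [0.6527, 0.0471, 0.2577]
force: [-5.1, 0.4, 18.1]
```

The force has climbed from 10 N to 18 N within 1 mm, at about 25 mm of travel, which agrees with the nut height I saw. That is the stop, so I let it up now.

```bash
python3 -m jog '[[[0,0,-0.4],[0,0,0]],[[0,0,-0.9],[0,0,0]],[[0,0,-1.4],[0,0,0]],[[0,0,-1.9],[0,0,0]],[[0,0,-2.4],[0,0,0]],[[0,0,-2.9],[0,0,0]],[[0,0,-4],[0,0,0]],[[0,0,-6],[0,0,0]]]'
python3 -m jog '[[[0,-4,-1],[0,0,0]],[[0,-9,-1],[0,0,0]],[[0,-13,-1],[0,0,0]],[[0,-16,-1],[0,0,0]],[[0,-16,-1],[0,0,0]],[[0,-16,-1],[0,0,0]]]'
python3 - <<'E'
from h import *
s=ctrl.sense();print(s["tcp_pos"]);c=snap("wrist","w5");b=snap("side","si5");a=snap("scene","sc5")
for n,c,o in(("sc",a,load("sc4")),("si",b,load("si4"))):
    P=cloud(c);V=c["image"].max(2)
    q=P[(np.hypot(P[...,0]-.652,P[...,1]-.047)<.04)&(P[...,2]>.25)&(V<110)];print(n,"knob top",np.percentile(q[:,2],[90,98]))
    q=P[(np.hypot(P[...,0]-.566,P[...,1]-.061)<.03)&(P[...,2]>.055)&(P[...,2]<.07)&(V<90)];print("post",q.mean(0))
    for k in(P,cloud(o)):
        q=k[(np.hypot(k[...,0]-.651,k[...,1]-.047)<.035)&(k[...,2]>.09)&(k[...,2]<.125)];print("tube top",np.histogram(q[:,2],np.arange(.09,.126,.003))[0])
g=lambda im,u,v,w,h:cv2.resize(im[v-h:v+h,u-w:u+w],(400,400),interpolation=2)
cv2.imwrite("pics/v5.png",np.hstack([g(a["image"],375,255,75,75),g(b["image"],325,225,50,50)])[:,:,::-1])
E
```

```text
time: 22.0
tcp_pos: [0.6518, 0.0471, 0.3159]
tcp_rot: [0.757, 0.654, -0.001, -0.001]
force: [0.3, 0.6, 0.0]
gripper_width: 0.007
time: 22.6
tcp_pos: [0.4943, 0.0704, 0.3272]
tcp_rot: [0.757, 0.654, 0.0, 0.0]
force: [0.0, -0.2, -0.5]
gripper_width: 0.005
[0.49426215 0.07040912 0.32715786]
sc knob top [0.28328015 0.28430929]
post [0.57113031 0.05911702 0.05970904]
tube top [ 14  34 111  57  34   4   0   0   0   0   0   3]
tube top [13 19 21 20 44 22 49 58  5  0  0  0]
si knob top [0.28431834 0.28494279]
post [0.56366847 0.05982189 0.0601799 ]
tube top [20 26 77 88 53 26  1  0  0  1  3  2]
tube top [21 27 27 26 42 37 29 80 16  2  2  4]
```

View pics/v5.png

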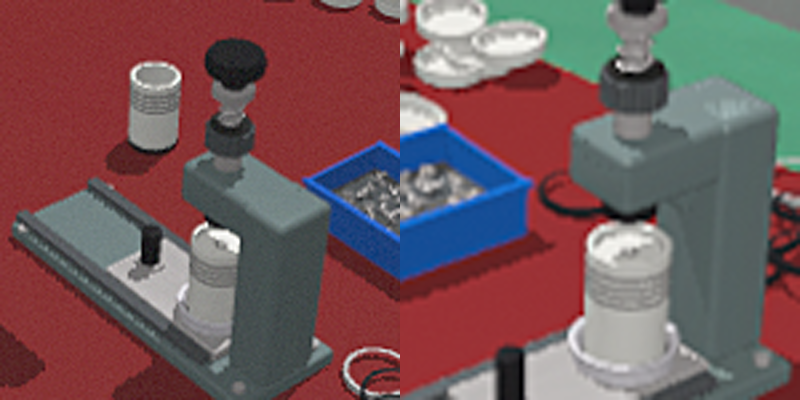

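The cap is sunk below the rim, the knob is back at z = 0.284, the post hasn't moved and the arm is clear, so I hand in.

```bash
python3 -c "
from workcell import ctrl;print(ctrl.sign_off())"
```

```text
the job is handed in; nothing more can be done
None
```

The lamp is in the press with its cap driven in below the rim, and the job was handed in at about 23 s of the 64 s.

- **Loading:** I took the capped white lamp, stood it upright in the nest and slid the shuttle about 102 mm. It stopped moving at about 10 N, when the post began to slip in the grip. The post then measured about 85 mm in front of the plunger axis, as it should at home.
- **Pressing:** The stop came at about 25 mm of travel. The force rose from about 10 N to 18 N within 1 mm, and I let the plunger up from there. The camera estimate of the nut had put the stop at about 26 mm.
- **Last checks:** The knob is back at 284 mm and the post has not moved. The cap shows below the rim in both fixed views; its top lies at about 98 to 100 mm, against about 100 mm expected and a rim at 105 mm.
- **Less certain:** The cap and nut heights are only good to 2–3 mm by camera, so the set depth rests mainly on the felt stop. I never touched the bare tube, tray or pliers. The tube and the tray next to the press look unchanged in the last pictures, but I did not measure them or look at the pliers again.

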